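# Sort beech blocks and clamp the sound ones in the gluing jig

## Robot

A 7-joint arm with a two-finger parallel gripper is mounted at the origin on the work surface. World frame = base frame: x ahead of the robot, y to its left, z up, the work surface at z = 0. Lengths are in m, angles in rad, forces in N, time in s.
With the tool pointing down it reaches from about 0.425 to 0.925 m from the base axis. Payload 6.8 kg.
Tool frame: the origin (TCP) lies on the front face of the gripper's body, between the roots of the fingers; the fingertips stand 73 mm ahead of it and the grasp point (between the pads) lies 54 mm ahead of it (env.nose_length is the distance from the TCP to the fingertips, in m); z points along the fingers, y is the line along which they close (so a half turn about z gives the same grasp; the last joint's range is limited). The gripper opens to 85 mm and grips with 20 to 120 N. Pads are 22 mm wide; open, the fingers measure 114 mm over their backs; the gripper's body (76 mm by 85 mm) begins 54 mm behind the grasp point. The pads swing forward as they close: fully open they stand 13 mm farther back than shut.
Start: joints at [-1.235, 0.477, 0.022, 1.555, -0.011, 1.109, -0.083], TCP at [0.29, 0.61, 0.304] pointing down, gripper open.
Joint ranges: [-2.96, 2.96], [-0.34, 2.1], [-1.41, 1.46], [0.24, 2.44], [-1.37, 4.51], [0.17, 1.92], [-2.96, 2.96]. Speed limits (rad/s): [2.39, 2.39, 3.14, 3.14, 3.14, 3.14, 3.14].

## Interface

Orientations are given as a unit quaternion [w, x, y, z].
In Python, from cell import env, kin, camera, calibration, job gives the robot as it stands. The module is installed in compiled form; this text tells all that it offers. Calls block until the motion is done:
- env.reach(position, orientation): joint-space move of the TCP to a pose.
- env.movel(position, velocity=0.15, rot=None, stop_force=None): straight line of the TCP; rot=None keeps the orientation; velocity is the mean speed in m/s. With stop_force (N) it stops when the force on the tool has changed by that much, and returns True; else False.
- env.goto_joints(angles): joint-space move.
- env.grip(opening, f_grip=None): finger opening in m; f_grip is the grip in N (None keeps the last); returns when the fingers have stopped.
- env.dwell(seconds).
- kin.inverse_kinematics(position, orientation): joint angles nearest the present ones, or None.
- env.get_state(): the state.
- camera(name): name is "side" or "top" or "wrist"; returns (picture, depth): 420x560x3 uint8, blue, green, red; 420x560 float32, m along the optical axis (not along the pixel's ray), 0 where there is no reading.
- calibration(name): a dict with "fx", "fy", "cx", "cy" (pixels), "k1" (the pictures are not rectified: a ray, as slopes to the right and down, at radius r is drawn at 1 + k1 r^2 times it, then the intrinsics apply), "rvec" (rotation vector, rad) and "tvec" (3), from world to camera coordinates, as OpenCV has them. Camera axes: x right, y down, z forward; pixel columns grow to the right and rows downward; lengths in m; the calibration is good to about 2 mm. A picture is of the moment at which its call begins: read the wrist's pose just before it. calibration takes no time and is no camera call; for the wrist camera it gives the pose at the moment of the call.
A pose or a line that the arm cannot do raises env.PlanningError and nothing moves.
- job.job_done(): hands the job in; it is judged then, once.
The state is a dict: "time": time; "qpos": joint angles; "joint_velocities": joint speeds; "joint_torque": joint torques, N m; "tcp_pos": TCP position; "orientation": TCP orientation; "force": force on the tool from outside, world axes, zero at the start; "torque": the same for the moment, N m; "opening": finger opening in m; "gripper_force": force on a finger pad.
Only numpy, scipy, OpenCV 4.12 (cv2) and the standard library are available. Lean on these libraries where they do the work, as an engineer would, in place of code of your own. Each camera call takes 0.05 s, during which the arm holds its last target. There are 200 camera calls.

## Task

Put the spoiled blocks (the short one, the one with a corner missing, the one with a step cut in it, whichever are there) into the black offcuts tray. Slide the jaw of the gluing jig open and lay every sound block flat in the jig, side by side in one row, each with one end against the low back fence, the first against the end stop and each next one butted flush against its neighbour with no gap, and only when all are in, slide the jaw back up against the last block and let go. Do not knock over the glue bottle.

Things in the scene. Friction and masses are not known exactly. Their poses are not given: they have to be found in the camera images.
- jig: gluing jig, fixed: plywood board 110 (x) x 300 (y) x 12 mm, top at z 12 mm. Origin: centre of its underside. Blocks lie with their 60 mm length along jig x; the row runs along jig y. Low dark fence, 8 mm high, along the far side, inner face at jig x +35 mm. Dark end stop, 22 mm above the board, inner face at jig y -130 mm. The jaw comes from the +y end.
- row_start (a point): point on the jig board's top where the underside centre of the first block belongs (against fence and stop): jig x +5, y -112, z +12 mm; axes as the jig's. The next blocks follow every 36 mm along +y
- jaw (a joint): sliding dark wooden jaw, m: 0 = fully open, pressing face at jig y +75 mm; grows as it slides towards the stop (jig -y), up to 0.16. Starts nearly closed, at 0.10 to 0.13, and must be opened to make room. Slides with 3 N of friction, stays where left. 76 mm (x) x 25 mm (y), top 40 mm above the table.
- jaw_grip (a point): centre of the top of the jaw's upright steel knob (22 mm diameter, 26 mm tall above the jaw's top), 65 mm above the table; axes as the jig's
- jaw_face (a point): middle of the jaw's pressing face (which looks to jig -y), in the row's line, 26 mm above the table; axes as the jig's
- tray: black open offcuts tray, fixed, 120 (x) x 150 (y) x 40 mm high, walls and floor 5 mm. Origin: centre of its underside
- block_a: plain beech block, sound: a full rectangular 60 x 36 x 28 mm (x along its 60 mm length, y across its 36 mm width, z up, 28 mm high), 42 g. Origin: centre of its underside. May be absent.
- block_b: plain beech block, sound: a full rectangular 60 x 36 x 28 mm (x along its 60 mm length, y across its 36 mm width, z up, 28 mm high), 42 g. Origin: centre of its underside. May be absent.
- block_c: plain beech block, sound: a full rectangular 60 x 36 x 28 mm (x along its 60 mm length, y across its 36 mm width, z up, 28 mm high), 42 g. Origin: centre of its underside. May be absent.
- block_d: plain beech block, sound: a full rectangular 60 x 36 x 28 mm (x along its 60 mm length, y across its 36 mm width, z up, 28 mm high), 42 g. Origin: centre of its underside. May be absent.
- block_e: spoiled beech block, too short: 40 x 36 x 28 mm (x along the 40 mm). Origin: centre of its underside. May be absent.
- block_f: spoiled beech block with a corner missing: 60 x 36 x 28 mm, but the quarter x +10 to +30 mm, y 0 to +18 mm is cut away through the full height. Origin: centre of the underside of the full outline. May be absent.
- block_g: spoiled beech block with a step: 60 x 36 mm, 28 mm high from x -30 to +5 mm but only 14 mm high from x +5 to +30 mm. Origin: centre of its underside. May be absent.
- glue: white glue bottle, 56 mm diameter, 150 mm tall, standing left of the jig; origin at the centre of its base. Leave it standing.
There are look-alikes about, which are no part of the job. What is shaped like the block_f but green is not meant. What is shaped like the tray but blue is not meant.

How it is judged:
On the way, in this order (a step that is already met when the one before it is completed fails the run):
1. every sound block lies flat on the jig's board (z of block_a in the frame of jig between 0.008 and 0.018 m and angle between each of block_a, block_b, block_c, block_d's own z axis and vertical below 0.1 rad and x of block_a in the frame of jig between -0.02 and 0.03 m and y of block_a in the frame of jig between -0.125 and 0.06 m and z of block_b in the frame of jig between 0.008 and 0.018 m and x of block_b in the frame of jig between -0.02 and 0.03 m and y of block_b in the frame of jig between -0.125 and 0.06 m and z of block_c in the frame of jig between 0.008 and 0.018 m and x of block_c in the frame of jig between -0.02 and 0.03 m and y of block_c in the frame of jig between -0.125 and 0.06 m and z of block_d in the frame of jig between 0.008 and 0.018 m and x of block_d in the frame of jig between -0.02 and 0.03 m and y of block_d in the frame of jig between -0.125 and 0.06 m), for 0.2 s.
2. the sound blocks are butted in a row against stop and fence, and the jaw is closed up to the last one (z of block_a in the frame of jig between 0.008 and 0.018 m and angle between each of block_a, block_b, block_c, block_d's own z axis and vertical below 0.1 rad and x of block_a in the frame of jig between 0.001 and 0.009 m and angle between the x axis of each of block_a, block_b, block_c, block_d and the x axis of jig, either way round below 0.07 rad and linear speed of each of block_a, block_b, block_c, block_d below 0.02 m/s and (y of block_a in the frame of jig between -0.115 and -0.11 m or y of block_a in the frame of jig between -0.079 and -0.072 m or y of block_a in the frame of jig between -0.043 and -0.034 m or y of block_a in the frame of jig between -0.007 and 0.004 m) and z of block_b in the frame of jig between 0.008 and 0.018 m and x of block_b in the frame of jig between 0.001 and 0.009 m and (y of block_b in the frame of jig between -0.115 and -0.11 m or y of block_b in the frame of jig between -0.079 and -0.072 m or y of block_b in the frame of jig between -0.043 and -0.034 m or y of block_b in the frame of jig between -0.007 and 0.004 m) and z of block_c in the frame of jig between 0.008 and 0.018 m and x of block_c in the frame of jig between 0.001 and 0.009 m and (y of block_c in the frame of jig between -0.115 and -0.11 m or y of block_c in the frame of jig between -0.079 and -0.072 m or y of block_c in the frame of jig between -0.043 and -0.034 m or y of block_c in the frame of jig between -0.007 and 0.004 m) and z of block_d in the frame of jig between 0.008 and 0.018 m and x of block_d in the frame of jig between 0.001 and 0.009 m and (y of block_d in the frame of jig between -0.115 and -0.11 m or y of block_d in the frame of jig between -0.079 and -0.072 m or y of block_d in the frame of jig between -0.043 and -0.034 m or y of block_d in the frame of jig between -0.007 and 0.004 m) and (y of block_a in the frame of jig between -0.115 and -0.11 m or y of block_b in the frame of jig between -0.115 and -0.11 m or y of block_c in the frame of jig between -0.115 and -0.11 m or y of block_d in the frame of jig between -0.115 and -0.11 m) and (y of block_a in the frame of jig between -0.079 and -0.072 m or y of block_b in the frame of jig between -0.079 and -0.072 m or y of block_c in the frame of jig between -0.079 and -0.072 m or y of block_d in the frame of jig between -0.079 and -0.072 m) and (y of block_a in the frame of jig between -0.043 and -0.034 m or y of block_b in the frame of jig between -0.043 and -0.034 m or y of block_c in the frame of jig between -0.043 and -0.034 m or y of block_d in the frame of jig between -0.043 and -0.034 m) and (horizontal distance between block_b and block_a below 0.0382 m or horizontal distance between block_b and block_a above 0.06 m) and (horizontal distance between block_c and block_a below 0.0382 m or horizontal distance between block_c and block_a above 0.06 m) and (horizontal distance between block_c and block_b below 0.0382 m or horizontal distance between block_c and block_b above 0.06 m) and (horizontal distance between block_d and block_a below 0.0382 m or horizontal distance between block_d and block_a above 0.06 m) and (horizontal distance between block_d and block_b below 0.0382 m or horizontal distance between block_d and block_b above 0.06 m) and (horizontal distance between block_d and block_c below 0.0382 m or horizontal distance between block_d and block_c above 0.06 m) and (y of block_a in the frame of jaw_face above -0.0205 m or y of block_b in the frame of jaw_face above -0.0205 m or y of block_c in the frame of jaw_face above -0.0205 m or y of block_d in the frame of jaw_face above -0.0205 m)), for 0.2 s.
At the end, for the whole second after the job is handed in: All sound blocks lie flat in the jig in one row: ends within 4 mm of the fence, square within 4 degrees, first block within 2 mm of the stop, gaps between neighbours under 2.2 mm, the jaw within 2.5 mm of the last block; all spoiled blocks lie in the tray; all at rest (all of step 2 and x of block_e in the frame of tray between -0.055 and 0.055 m and y of block_e in the frame of tray between -0.07 and 0.07 m and z of block_e in the frame of tray between -0.005 and 0.06 m and linear speed of each of block_e, block_f, block_g below 0.02 m/s and x of block_f in the frame of tray between -0.055 and 0.055 m and y of block_f in the frame of tray between -0.07 and 0.07 m and z of block_f in the frame of tray between -0.005 and 0.06 m and x of block_g in the frame of tray between -0.055 and 0.055 m and y of block_g in the frame of tray between -0.07 and 0.07 m and z of block_g in the frame of tray between -0.005 and 0.06 m); the robot touches nothing.
It fails at once if the glue bottle is knocked over (angle between glue's own z axis and vertical above 0.6 rad).
Of block_a, block_b, block_c, block_d only 3 to 4 are there at a start; the rules pass over those that are not, and their reading is None.
Of block_e, block_f, block_g only 2 to 3 are there at a start; the rules pass over those that are not, and their reading is None.
At some moment in a run one of block_a, block_b, block_c, block_d, block_e, block_f, block_g may be knocked a few centimetres aside while the robot is not near it.
It also fails if it takes over 210 s, if anything falls off the work surface, if the arm or the gripper's body presses on something with over 40 N, if the wrist force passes 120 N, or if a joint passes its speed limit or range.

## Working session

There is one attempt and no reset: what is moved stays moved. The work goes in short steps, each a Python script; the robot and the scene stay as the last script left them, time stands still between calls to the robot, and variables do not carry over. Pictures are saved under pics/ and viewed, at most 14 in all, crops included, and the job is handed in when it is done.

```bash
mkdir -p pics; ls
cat > h.py <<'E'
import numpy as np, cv2
from cell import env, kin, camera, calibration, job
def cloud(name):
    c=calibration(name); im,d=camera(name)
    K=np.array([[c['fx'],0,c['cx']],[0,c['fy'],c['cy']],[0,0,1.]])
    h,w=d.shape; u,v=np.meshgrid(np.arange(w),np.arange(h))
    xd=(u-c['cx'])/c['fx']; yd=(v-c['cy'])/c['fy']; x,y=xd.copy(),yd.copy()
    for _ in range(8):
        s=1+c['k1']*(x*x+y*y); x,y=xd/s,yd/s
    R=cv2.Rodrigues(np.array(c['rvec'],float))[0]; t=np.array(c['tvec'],float).ravel()
    P=np.dstack([x*d,y*d,d]).reshape(-1,3)
    W=((P-t)@R).reshape(h,w,3); W[d==0]=np.nan
    return im,d,W
E
python3 - <<'E'
from h import *
for n in('top','side'):
    im,d,W=cloud(n); cv2.imwrite(f'pics/{n}0.png',im); np.savez(f'{n}0.npz',im=im,W=W)
    c=calibration(n); R=cv2.Rodrigues(np.array(c['rvec'],float))[0]; print(n,c['fx'],c['k1'],-R.T@np.array(c['tvec']).ravel(), (d==0).mean())
    for v,u in((100,280),(210,100),(210,280),(210,460),(330,280)): print(u,v,W[v,u].round(4),im[v,u])
print(env.get_state()['time'])
E
```

```text
pics
top 411.43853137355234 -0.06757051823154941 [ 0.24534442 -0.04200662  1.12845755] 0.0038903061224489794
280 100 [ 8.686e-01 -8.160e-02  8.000e-04] [101 134 138]
100 210 [nan nan nan] [103 135 139]
280 210 [ 0.5256 -0.0539  0.0006] [104 139 143]
460 210 [ 0.4823 -0.5649  0.0034] [70 36 21]
280 330 [ 0.1988 -0.0273  0.0005] [104 138 141]
side 380.9544550140411 -0.08118027759988913 [ 0.28448307 -0.71523654  0.95295643] 0.003873299319727891
280 100 [0.6863 0.5157 0.0431] [ 18  85 171]
100 210 [ 0.0512 -0.058   0.2591] [23 34 35]
280 210 [5.231e-01 9.400e-03 2.000e-04] [ 78 127 131]
460 210 [ 1.7116  0.2588 -0.7473] [139 153 160]
280 330 [ 0.4016 -0.3673  0.0005] [ 81 127 131]
0.1
```

View pics/top0.png

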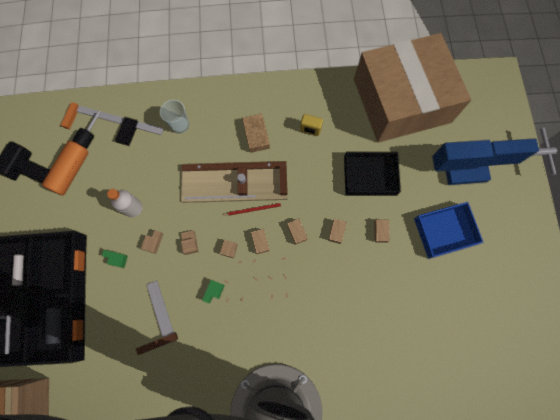

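View pics/side0.png

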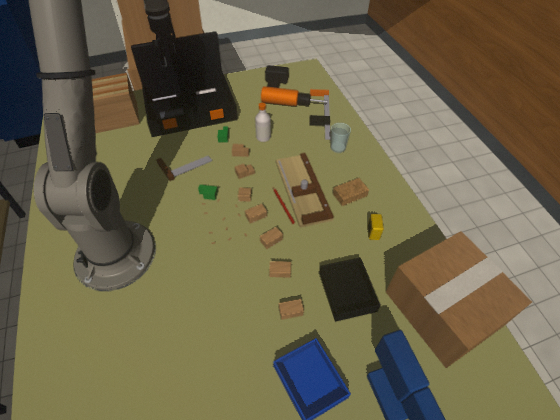

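Top view: the jig is at (235,182) with its stop on the right (world -y), and the jaw knob at (241,178). The black tray is at (372,174), the glue at (125,203), and the beech blocks run from (152,241) to (382,230), seven in all. The side view shows the same things. Next I'll segment by height in both views.

```bash
cat >> h.py <<'E'
def rects(im,W,zlo=0.008,zhi=0.05,xr=(0.3,0.95),yr=(-0.5,0.45),mina=30):
    m=(W[...,2]>zlo)&(W[...,2]<zhi)&(W[...,0]>xr[0])&(W[...,0]<xr[1])&(W[...,1]>yr[0])&(W[...,1]<yr[1])
    n,l,st,ce=cv2.connectedComponentsWithStats(m.astype(np.uint8),connectivity=4)
    out=[]
    for i in range(1,n):
        if st[i,4]<mina: continue
        p=W[l==i]; zt=np.percentile(p[:,2],90); q=p[p[:,2]>zt-0.006]
        (c,s,a)=cv2.minAreaRect((q[:,:2]*1000).astype(np.float32))
        out.append(dict(uv=ce[i].round(),c=np.round(c,1),s=np.round(s,1),a=round(a,1),zt=round(zt*1000,1),n=len(p),bgr=np.median(im[l==i],0),l=(l==i)))
    return out
E
python3 - <<'E'
from h import *
for n in('top','side'):
    z=np.load(f'{n}0.npz'); print(n)
    for r in rects(z['im'],z['W']): print(*[r[k] for k in('uv','c','s','a','zt','n','bgr')])
z=np.load('top0.npz');im=z['im']
cv2.imwrite('pics/crop0.png',cv2.resize(im[140:310,90:420],None,fx=2.4,fy=2.4,interpolation=cv2.INTER_CUBIC))
W=z['W']; f=W[225:255,270:290].reshape(-1,3)[:,2]; print('table noise',f.mean(),f.std())
E
```

```text
top
[381. 117.] [ 783.3 -363.2] [259.9 123.9] 45.7 46.0 580 [33. 44. 55.]
[174. 114.] [832.9 233.1] [21.  54.2] 23.7 45.7 143 [110. 120. 114.]
[256. 132.] [758.8  -1.7] [102.5  60.1] 8.6 38.3 747 [ 78. 107. 134.]
[126. 130.] [803.4 381.9] [44.7 82.1] 69.7 23.2 439 [23. 21. 22.]
[181. 127.] [792.2 212.2] [20.  58.2] 30.1 46.0 116 [120. 131. 125.]
[309. 130.] [ 750.  -157.3] [59.8  9.1] 68.1 45.7 130 [20.5 53.  62. ]
[373. 172.] [ 606.6 -320.8] [149.7 121.8] 85.0 42.0 883 [17. 16. 17.]
[234. 181.] [624.6  69.3] [300.1 100.3] 86.0 25.2 3949 [101. 130. 142.]
[136. 209.] [556.9 348.4] [22.2 53.9] 58.7 45.4 119 [129. 136. 141.]
[428. 234.] [ 418.5 -474.3] [121.2  75.5] 11.0 42.1 389 [91. 47. 24.]
[297. 231.] [457.6 -94.9] [60.5 36. ] 17.5 31.5 316 [ 91. 119. 147.]
[337. 231.] [ 449.6 -205.1] [36.1 59.8] 69.4 31.0 311 [ 91. 120. 147.]
[382. 230.] [ 440.1 -328. ] [37.  59.8] 81.9 31.2 333 [ 91. 119. 146.]
[260. 241.] [438.7   8.2] [60.1 35.8] 10.5 30.8 305 [ 91. 119. 147.]
[152. 242.] [463.2 306.1] [38.4 61. ] 66.6 30.3 306 [ 84. 110. 136.]
[188. 242.] [440.3 202.4] [34.8 35.8] 7.9 30.4 305 
[... 820 characters left out ...]
. ] [40.3 55.4] 62.3 31.2 186 [ 44. 104.  43.]
[245. 193.] [430.   95.3] [38.4 39.5] 68.5 30.6 162 [ 66. 102. 134.]
[255. 212.] [442.9   9.3] [58.5 39.4] 11.0 31.0 250 [ 68. 106. 140.]
[373. 232.] [ 753.7 -166. ] [26.4 61.9] 11.6 45.1 140 [ 16. 119. 144.]
[271. 237.] [461.4 -92.1] [58.1 38.1] 17.5 31.2 281 [ 68. 106. 140.]
[349. 288.] [ 610.4 -319. ] [152.4 122.2] 85.8 41.2 1061 [24. 33. 35.]
[280. 268.] [ 453.9 -203.9] [38.4 56.2] 71.3 30.8 309 [ 69. 107. 142.]
[406. 310.] [ 725.2 -427. ] [  5.8 147.3] 11.4 45.9 452 [43. 69. 92.]
[290. 309.] [ 442.5 -327.2] [39.5 60.1] 83.7 30.2 380 [ 69. 107. 141.]
[302. 355.] [ 422.6 -472.8] [122.5  73.4] 10.2 41.1 475 [111.  58.  36.]
table noise nan nan
```

View pics/crop0.png

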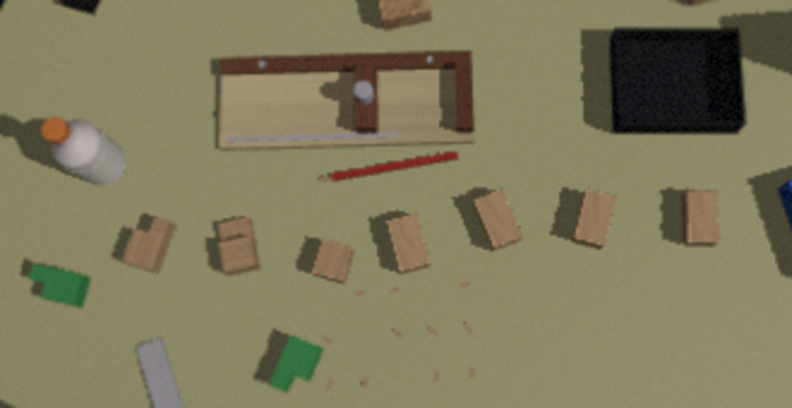

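The seven blocks are identified: plain at y = 8, -95, -205 and -328 mm, then short at 95, step at 202 and corner at 306. The two views differ by about 4 mm in x, so I'll refine with the wrist camera over the jig.

```bash
cat >> h.py <<'E'
def quat(th):
    # tool down, closing axis at angle th from world x (deg), folded to the half-turn nearest the present wrist
    from scipy.spatial.transform import Rotation as Ro
    q=Ro.from_euler('z',th,degrees=True)*Ro.from_matrix(np.array([[0,1,0],[1,0,0],[0,0,-1.]]))
    x,y,z,w=q.as_quat(); return [w,x,y,z]
def bestq(p,th):
    q0=np.array(env.get_state()['qpos']); best=None
    for k in(0,180):
        j=kin.inverse_kinematics(p,quat(th+k))
        if j is None: continue
        c=np.abs(np.array(j)-q0).max()+ (10 if abs(j[6])>2.7 else 0)
        if best is None or c<best[0]: best=(c,j,quat(th+k))
    if best is None: raise RuntimeError(f'no IK {p} {th}')
    return best[1],best[2]
def go(p,th):
    j,q=bestq(p,th); env.goto_joints(j); return q
E
python3 - <<'E'
from h import *
st=env.get_state(); print(env.nose_length, st['orientation'],st['opening'],quat(0),quat(90))
t0=st['time']; go([0.58,0.07,0.33],86); s=env.get_state(); print(s['time']-t0,s['tcp_pos'],s['qpos'])
c=calibration('wrist'); R=cv2.Rodrigues(np.array(c['rvec'],float))[0]; print('cam',-R.T@np.array(c['tvec']).ravel(),R[2],c['fx'])
im,d,W=cloud('wrist'); cv2.imwrite('pics/w1.png',im); np.savez('w1.npz',im=im,W=W)
for n in('top0','side0','w1'):
    W=np.load(n+'.npz')['W']; m=(W[...,2]>.06)&(W[...,2]<.075)&(abs(W[...,0]-.62)<.06)&(abs(W[...,1]-.06)<.1); p=W[m]; print(n,'knob',len(p),np.median(p,0) if len(p) else'')
E
```

```text
0.0726 [-1.29243971e-04  2.20068427e-01  9.75484069e-01 -8.37516075e-04] 0.08515969878044388 [np.float64(0.0), np.float64(0.7071067811865476), np.float64(0.7071067811865476), np.float64(0.0)] [np.float64(0.0), np.float64(1.1102230246251568e-16), np.float64(1.0), np.float64(0.0)]
2.1917 [0.5799542  0.07126237 0.32987022] [-0.4760895   0.30945372  0.31098743  1.76619989 -0.10618204  1.08238128
  1.3736984 ]
cam [0.49674081 0.0770922  0.39915353] [ 0.32428457 -0.02188758 -0.94570632] 362.8796355557032
top0 knob 50 [0.61056271 0.04544528 0.06518243]
side0 knob 34 [0.6127123  0.04577019 0.06525353]
w1 knob 368 [0.61175547 0.04725615 0.06405606]
```

View pics/w1.png

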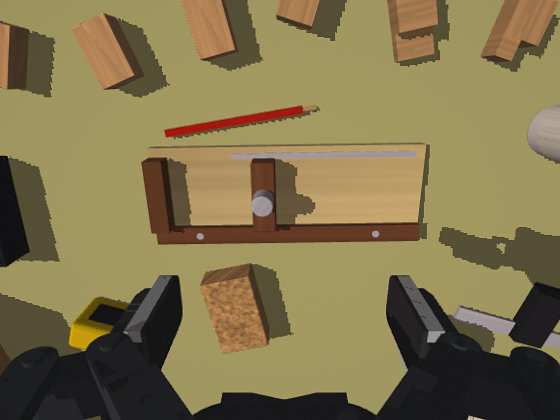

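Wrist view: board from (148,148) to (425,235), stop at (157,195), jaw at (263,195) with its knob at (262,203), and the fence along the bottom edge at row 235. All blocks can be seen at the top. Next I'll fit the jig and tray from this view and open the jaw.

```bash
cat > jig.py <<'E'
from h import *
for n in('w1','top0','side0'):
    z=np.load(n+'.npz'); W=z['W']; 
    roi=(abs(W[...,0]-.62)<.09)&(abs(W[...,1]-.07)<.19)
    m=roi&(W[...,2]>.007)&(W[...,2]<.028)
    k,l,s,c=cv2.connectedComponentsWithStats(m.astype(np.uint8)); i=1+np.argmax(s[1:,4]); p=W[l==i]
    print(n,len(p),cv2.minAreaRect((p[:,:2]*1000).astype(np.float32)),'board z',np.median(p[p[:,2]<.016][:,2]))
    th=np.radians(-4)  # jig frame guess
    ex=np.array([np.cos(th),np.sin(th)]);ey=np.array([-ex[1],ex[0]])
    q=(p[:,:2]-[.62,.07]); a=q@ex;b=q@ey
    f=(p[:,2]>.0165)&(p[:,2]<.022)&(a>.02)   # fence top
    if f.sum()>50:
        A=np.polyfit(b[f],a[f],1); print(' fence mid a=',A, a[f].min(),a[f].max(),np.median(p[f][:,2]))
    bo=p[:,2]<.015; bins=np.arange(-.13,.14,.02); fr=[np.percentile(a[bo&(abs(b-x)<.01)],1) if (bo&(abs(b-x)<.01)).sum()>10 else np.nan for x in bins]; g=~np.isnan(fr); print(' front edge',np.polyfit(bins[g],np.array(fr)[g],1)); print(' ends b',np.percentile(b,.3),np.percentile(b,99.7))
E
python3 jig.py
```

```text
w1 23358 ((619.3219604492188, 72.3431625366211), (300.7889709472656, 111.2322006225586), 86.94566345214844) board z 0.011192902520568836
 fence mid a= [-0.01816908  0.04368862] 0.020209969367668702 0.056675631210933185 0.019088195695569507
 front edge [-0.01569661 -0.05591783]
 ends b -0.14463818329702505 0.15119668446214565
top0 3587 ((617.0499267578125, 71.3506088256836), (301.9801330566406, 114.88653564453125), 86.72879028320312) board z 0.01269145289001419
 fence mid a= [-0.01706082  0.04243451] 0.020049314520031676 0.05570108560888697 0.01991895092136632
 front edge [-0.01389373 -0.05711113]
 ends b -0.1464767028415433 0.15012711268506723
side0 1980 ((620.3883056640625, 73.67015838623047), (306.947021484375, 112.50495910644531), 86.9891357421875) board z 0.013183644661104804
 fence mid a= [-0.01347741  0.0440778 ] 0.020525454894160168 0.05780664910811354 0.020390946660414917
 front edge [-0.01529322 -0.05510402]
 ends b -0.1487239329335862 0.15392198936347934
```

Jig at (619, 72) mm, yaw -3.1°. The board reads about 12 mm, the fence 20 mm and the knob 64–65 mm, all as stated. Next I'll measure the fingertip length against opening and slide the jaw open.

```bash
cat >> h.py <<'E'
JO=np.array([.6193,.0723]); JY=-3.1
def J(x,y,z):
    t=np.radians(JY); c,s=np.cos(t),np.sin(t)
    return [JO[0]+c*x-s*y, JO[1]+s*x+c*y, z]
E
python3 - <<'E'
from h import *
t0=env.get_state()['time']
def tip():
    im,d,W=cloud('wrist'); z=env.get_state()['tcp_pos'][2]
    m=(d>0)&(d<.25)&(np.arange(420)[:,None]>150); m[:, 200:370]&=True
    p=W[m]; return z-np.percentile(p[:,2],[0.1,.5,1])
for o in(.085,.060,.036):
    env.grip(o,20); print(o,env.get_state()['opening'],tip())
env.grip(.06)
k=[.6118,.0470]
go([*k,.20],JY+90); env.movel([*k,.118],.15,stop_force=10)
env.grip(0,20); s=env.get_state(); print('grip',s['opening'],s['gripper_force'],s['tcp_pos'],tip())
a=np.array(J(0,0,0));b=np.array(J(0,.106,0)); d=b-a
hit=env.movel([k[0]+d[0],k[1]+d[1],.118],.1,stop_force=25)
s=env.get_state(); print(hit,s['tcp_pos'],s['force'],s['opening'])
env.grip(.06); env.movel([*s['tcp_pos'][:2],.22],.3)
print(env.get_state()['time']-t0, env.get_state()['time'])
im,d,W=cloud('wrist'); cv2.imwrite('pics/w2.png',im)
m=(W[...,2]>.06)&(W[...,2]<.07)&(abs(W[...,0]-.62)<.06)&(abs(W[...,1]-.15)<.06); print(np.median(W[m],0))
E
```

```text
0.085 0.08478556669455467 [0.05978762 0.0574962  0.05591465]
0.06 0.05984804825383057 [0.06734582 0.06437716 0.06209901]
0.036 0.035540704117721686 [0.07072301 0.06684635 0.06451903]
grip 0.021079045479948783 20.659711360931396 [0.61232715 0.04708851 0.11897875] [0.12113548 0.12076759 0.12056934]
False [0.61799846 0.15311263 0.119006  ] [-0.90881662 -0.08090369  6.88594686] 0.020983690269770802
5.3916 7.7333
[0.61740871 0.15304993 0.0639799 ]
```

Fingertip length is 67 mm at 60 mm opening and 71 mm at 36 mm. The jaw is now open (knob at y = 153 mm, face at jig y of about +69). Next, spoiled blocks into the tray, short one first.

```bash
cat >> h.py <<'E'
def see(exp):
    im,d,W=cloud('wrist')
    rs=[r for r in rects(im,W,zlo=.010,zhi=.045,xr=(exp[0]-.09,exp[0]+.09),yr=(exp[1]-.09,exp[1]+.09),mina=300) if r['bgr'][2]>r['bgr'][1]+8]
    r=min(rs,key=lambda r:np.hypot(*(r['c']/1000-exp))); p=W[r['l']]; p=p[p[:,2]>r['zt']/1000-.006]
    r['cen']=p[:,:2].mean(0)*1000; r['im']=im
    s=r['s']; r['long']=r['a'] if s[0]>s[1] else r['a']+90; r['L']=max(s);r['Wd']=min(s)
    return r
def fold(a): return (a+90)%180-90
def pick(exp,how,zt,f=40):
    """hover, measure, grasp. how='L' along the length, 'W' across width. returns measured rect"""
    exp=np.array(exp[:2]); 
    env.grip(.085 if how=='L' else .06)
    th=exp_th=None
    q=env.get_state(); go([*exp,.25],HOV)
    r=see(exp); c=r['c']/1000
    th=r['long']+(90 if how=='W' else 0)
    sh=(r['cen']-r['c'])/1000; u=np.array([np.cos(np.radians(r['long'])),np.sin(np.radians(r['long']))]); k=sh@u
    g=c+(np.sign(k)*.009*u if how=='W' and abs(k)>.0025 and r['L']>50 else 0)
    print('seen',r['c'],r['s'],r['a'],'zt',r['zt'],'cen',r['cen'].round(1),'grasp',np.round(g,4),'th',round(th%180,1))
    assert abs(r['zt']-29)<5 and np.hypot(*(c-exp))<.08
    go([*g,.14],th); hit=env.movel([*g,zt],.15,stop_force=12)
    env.grip(0,f); s=env.get_state(); print('held',hit,round(s['opening'],4),round(s['gripper_force'],1),s['tcp_pos'].round(4))
    env.movel([*g,.2],.3); return r
HOV=90
def totray(dx,dy):
    t=np.radians(-4.6); p=[.6085+np.cos(t)*dx-np.sin(t)*dy,-.320+np.sin(t)*dx+np.cos(t)*dy]
    go([*p,.2],85.4); env.movel([*p,.118],.2,stop_force=15); o=env.get_state()['opening']
    env.grip(.055); env.movel([*p,.2],.4); print('dropped, opening before',round(o,4),'t',env.get_state()['time'])
E
python3 - <<'E'
from h import *
r=pick([.4249,.0955],'W',.083); cv2.imwrite('pics/w3.png',r['im'])
totray(0,0)
E
```

```text
seen [426.5  96.3] [36.  40.5] 69.6 zt 28.0 cen [425.5  96.4] grasp [0.4265 0.0963] th 69.6
held False 0.0349 39.6 [0.4274 0.0966 0.0843]
dropped, opening before 0.0349 t 13.725
```

View pics/w3.png

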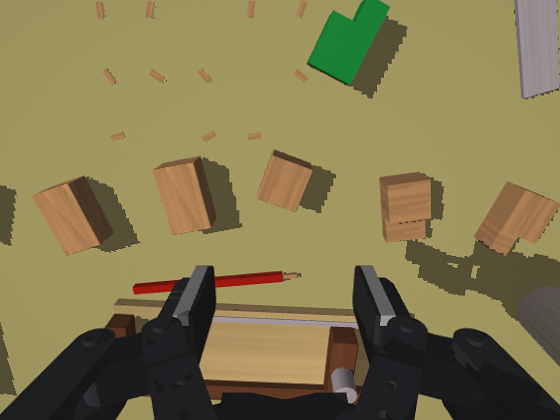

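The short block is in the tray. The view shows the step block at (405,205) and the corner block at (517,215), undisturbed.

```bash
sed -i "s/def pick(exp,how,zt,f=40):/def pick(exp,how,zt,f=40,hint=None):/; s/^    sh=(r\['cen'\]/    if hint is not None and abs(fold(th-hint))>45: th+=90\n&/" h.py
python3 - <<'E'
from h import *
pick([.4403,.2024],'W',.083,hint=98)
totray(0,-.043)
pick([.4632,.3061],'W',.083)
totray(0,.043)
im,d,W=cloud('top'); cv2.imwrite('pics/t1.png',cv2.resize(im[130:280,90:430],None,fx=2.3,fy=2.3)); 
for r in rects(im,W): print(*[r[k] for k in('uv','c','s','a','zt','n')])
E
```

```text
seen [442. 203.] [35.5 36. ] 8.3 zt 27.8 cen [441.2 202.9] grasp [0.442 0.203] th 98.3
held False 0.035 39.9 [0.4428 0.2035 0.0844]
dropped, opening before 0.0353 t 21.2833
seen [465.3 307.3] [36.1 60.4] 68.8 zt 28.0 cen [460.  307.4] grasp [0.4569 0.3106] th 68.8
held False 0.0353 40.4 [0.4578 0.3111 0.0845]
dropped, opening before 0.0348 t 29.35
[358.  83.] [ 887.3 -319.1] [59.8  2.6] 10.7 46.6 93
[174. 114.] [831.8 232.3] [22.7 54.1] 22.3 46.7 144
[256. 132.] [758.3  -1.3] [103.   59.8] 9.1 38.5 746
[126. 130.] [803.7 382. ] [44.  81.9] 67.9 23.2 435
[181. 127.] [792.9 212.2] [20.8 58.4] 31.1 45.3 117
[305. 128.] [ 753.5 -147.3] [40.6  7.4] 60.5 47.3 59
[412. 130.] [ 727.  -458.1] [ 2.8 85.5] 11.7 45.8 144
[380. 176.] [ 604.9 -327.7] [134.8 119.5] 85.6 40.4 1041
[216. 167.] [663.3 123.2] [187.7  27.4] 86.7 23.5 447
[135. 210.] [553.8 349.3] [17.8 50.5] 51.0 45.9 122
[427. 234.] [ 418.4 -473.9] [121.6  75.1] 10.5 41.4 397
[337. 231.] [ 449.8 -205.4] [36.1 60.2] 70.0 31.0 313
[382. 230.] [ 439.9 -328.2] [36.4 60.8] 82.0 30.9 337
[299. 235.] [445.1 -98.9] [34.2 36.1] 18.8 31.4 167
[115. 258.] [422.3 412.6] [61.7 33.8] 73.4 31.2 264
```

View pics/t1.png

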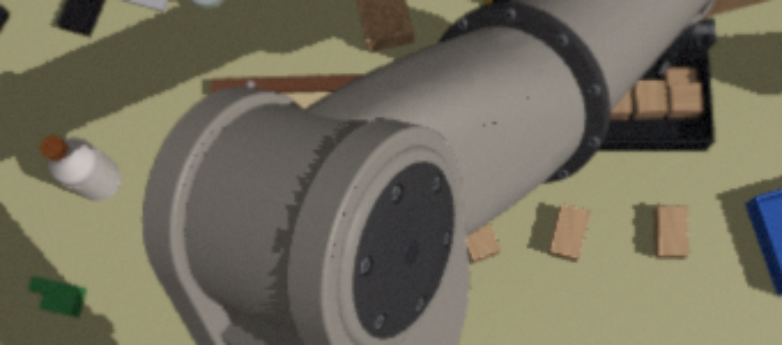

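All three spoiled blocks are in the tray: crop (620–700, 80–115). Now the first sound block, placed by feel against the fence and stop.

```bash
cat >> h.py <<'E'
def injig(p):
    t=np.radians(JY); d=np.array(p[:2])-JO; return np.array([np.cos(t)*d[0]+np.sin(t)*d[1],-np.sin(t)*d[0]+np.cos(t)*d[1]])
def place(i,zb=.0805):
    y=-.112+.036*i+.005; x=-.001
    T=lambda:env.get_state()['tcp_pos']
    go(J(x,y,.15),JY); env.movel(J(x,y,zb+.016),.15,stop_force=12)
    z=T()[2]; 
    h1=env.movel(J(x,y-.010,zb+.015),.03,stop_force=6); a=injig(T()); a[1]+=.0005
    h2=env.movel(J(x+.012,a[1],zb+.015),.03,stop_force=6); b=injig(T())
    h3=env.movel(J(b[0]-.0005,a[1],zb+.010),.03,stop_force=6); c=T()
    print('slot',i,'stop/neigh',h1,a.round(4),'fence',h2,b.round(4),'down',h3,c.round(4),'open',round(env.get_state()['opening'],4))
    env.grip(.085); env.movel([*c[:2],.2],.35); print('t',env.get_state()['time'])
E
python3 - <<'E'
from h import *
pick([.4399,-.3282],'L',.0795)
place(0)
go(J(-.03,0,.33),86)
im,d,W=cloud('wrist'); cv2.imwrite('pics/w4.png',im); np.savez('w4.npz',im=im,W=W)
E
```

```text
seen [ 441.9 -326.6] [36.1 60.2] 83.7 zt 28.0 cen [ 440.4 -326.6] grasp [ 0.4419 -0.3266] th 173.7
held False 0.0589 42.9 [ 0.4424 -0.3271  0.0807]
slot 0 stop/neigh True [-0.0006 -0.1124] fence True [ 0.0049 -0.1124] down True [ 0.6182 -0.0404  0.0926] open 0.0594
t 36.7
```

View pics/w4.png

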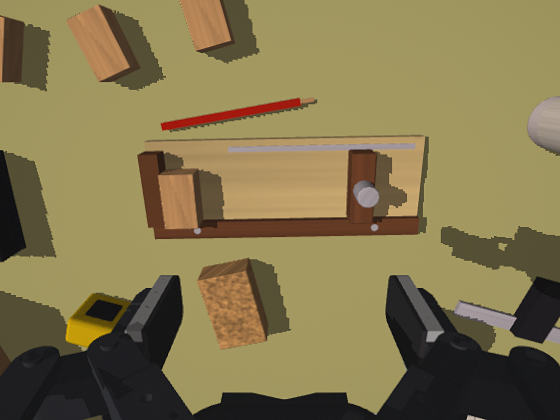

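The first block lies at (180,198), flat against stop and fence. The contacts matched to under 1 mm, so I'll continue with the other three.

Run:
```python
from h import *
for i,e in enumerate([[.4498,-.2054],[.4576,-.0949],[.4387,.0082]],1):
    pick(e,'L',.0795); place(i)
go(J(-.03,0,.33),86)
im,d,W=cloud('wrist'); cv2.imwrite('pics/w5.png',im); np.savez('w5.npz',im=im,W=W)
```

```text
seen [ 451.4 -203.9] [36.3 60.5] 70.2 zt 28.1 cen [ 450.  -203.8] grasp [ 0.4514 -0.2039] th 160.2
held False 0.0594 42.7 [ 0.4519 -0.2042  0.0806]
slot 1 stop/neigh True [-0.0006 -0.0759] fence True [ 0.0049 -0.0761] down True [ 0.6202 -0.004   0.0925] open 0.059
t 45.1
seen [459.4 -94. ] [60.5 36.1] 18.0 zt 28.0 cen [457.9 -94.3] grasp [ 0.4594 -0.094 ] th 18.0
held False 0.0593 41.9 [ 0.46   -0.0941  0.0806]
slot 2 stop/neigh True [-0.0006 -0.0404] fence True [ 0.0049 -0.0406] down True [0.6221 0.0314 0.0925] open 0.0593
t 51.9583
seen [440.3   9.3] [60.4 36.1] 10.5 zt 28.0 cen [438.7   9.1] grasp [0.4403 0.0093] th 10.5
held False 0.0593 41.8 [0.4408 0.0094 0.0806]
slot 3 stop/neigh True [-0.0007 -0.0041] fence True [ 0.0049 -0.0043] down True [0.624  0.0676 0.0925] open 0.0591
t 58.7333
```

View pics/w5.png

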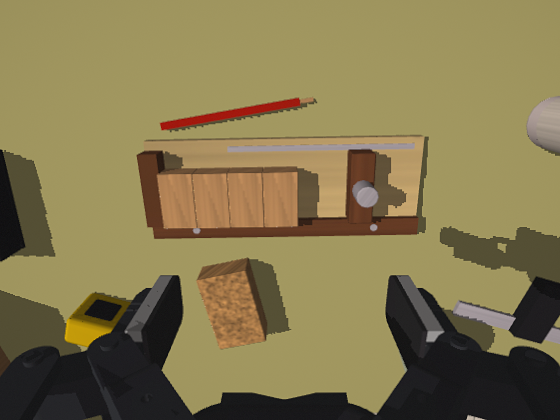

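All four blocks stand butted together from (160,200) to (297,198) along the fence. Now I close the jaw.

Run:
```python
from h import *
k=[.6176,.1530]
env.grip(.06); go([*k,.20],JY+90); env.movel([*k,.118],.15,stop_force=10)
env.grip(0,20); p=env.get_state()['tcp_pos']; print(env.get_state()['opening'],p)
d=np.array(J(0,-.07,0))-np.array(J(0,0,0))
hit=env.movel([p[0]+d[0],p[1]+d[1],p[2]],.035,stop_force=14); s=env.get_state(); print('closed',hit,np.hypot(*(s['tcp_pos']-p)[:2]),injig(s['tcp_pos']),s['force'])
env.grip(.05); env.movel([*s['tcp_pos'][:2],.22],.3)
go(J(-.03,-.03,.33),86)
im,d,W=cloud('wrist'); cv2.imwrite('pics/w6.png',cv2.resize(im[120:250,120:440],None,fx=2.4,fy=2.4))
m=(W[...,2]>.06)&(W[...,2]<.07)&(abs(W[...,0]-.62)<.06)&(abs(W[...,1]-.1)<.1); print('knob',injig(np.median(W[m],0)))
go([.5,.25,.35],86)
im,d,W=cloud('top'); cv2.imwrite('pics/t2.png',cv2.resize(im[130:280,90:430],None,fx=2.3,fy=2.3)); print(env.get_state()['time'])
```

```text
0.021140522378870784 [0.6180307  0.15305164 0.11888077]
closed True 0.05474756990311025 [-0.00548099  0.02581748] [-0.24142278 -0.15280621  5.53891512]
knob [-0.00618659  0.02552481]
65.975
```

View pics/w6.png

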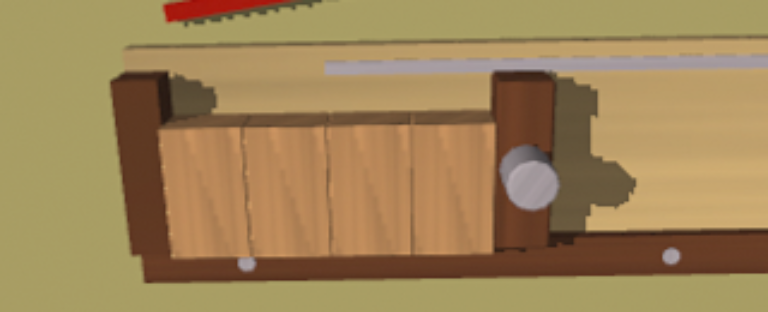

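View pics/t2.png

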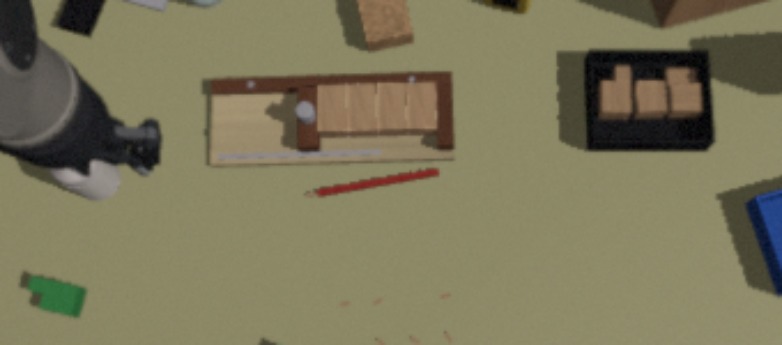

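The row is tight from stop to jaw with no gaps (x 165–495 in the crop). The three spoiled blocks are in the tray at (600–700, 65–118), and the bottle still stands. I'm handing in.

```bash
python3 -c "
from h import *
print(job.job_done())"
```

```text
the job is handed in; nothing more can be done
None
```

The job is handed in: four sound blocks butted in the jig with the jaw closed on them, three spoiled blocks in the black tray, glue bottle still standing; it took about 66 s of the 210 s, and no verdict came back.

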